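Hang the panel and hold the earth clip open round its edge

TASK

Lift the small metal panel out of its slotted rack and hang it by its rod handle on the double hook of the stand, so that it hangs free and still. Then squeeze the spring clip's handles so its jaws gape wide, carry it over and hold it level and wide open around one of the hanging panel's two upright side edges, with the edge well inside the jaws but neither pinched nor pushed. Finish while still holding the clip like that, with the panel hanging on its hooks, and leave the other things on the table where they are.

Things in the scene. Friction and masses are not known exactly. Their poses are not given: they have to be found in the camera images.
- panel: flat aluminium panel 160 mm wide (its y), 100 tall (z), 4 thick (x), about 0.3 kg, with a rod handle on top: an upside-down U of 8 mm steel rod, legs at y = -55 and +55 mm, bar centre 165 mm above the lower edge. Origin: middle of the lower edge. It starts upright in the rack's slot, on the rack's 8 mm base. Both faces and both side edges serve alike
- panel_bar (a point): middle of the panel's handle bar (rod centre), 165 mm above the panel's origin; 61 mm of clear height below the bar
- edge_a (a point): point on the panel's upright side edge at its +y end, half way up (50 mm above the lower edge); axes as the panel's
- edge_b (a point): the same on the side edge at its -y end; axes as the panel's
- rack: fixed steel rack: base plate 110 x 140 x 8 mm with two upright fences 120 mm long (along y), tops at 44 mm above the table, leaving an 8 mm slot between them along y. Origin: centre of the underside
- stand: fixed stand, origin under its base centre; two equal hooks of 8 mm rod at y = -32 and +32 mm point to its -x (roughly at the robot), each dipping to a seat, then turning up to a tip at x = -58, z = 241 mm (rod centre). Base 150 x 160 x 12 mm; post 30 mm square, centred at x = +45 mm, top at 233 mm; crosspiece before it 90 mm wide, front face at x = +20 mm, top at 241 mm
- hook_seat (a point): midway between the hook seats, level with the rods' top there: x = -33, z = 221 mm on the stand; stand's axes. A rod seated in both has its centre about 4 mm above this point. Bring the bar from the tips' side, about 43 mm above this point, both hooks entering the loop, then lower. 56 mm is clear between the hooks; open the fingers about 30 mm to let go
- clip: steel spring clip lying on its side, 30 mm high, 0.14 kg. Origin: under its upright pivot. Jaws to +x, tips 58 mm out; flat handles to -x, ending at 76 mm. The frame is one lever's: handle parallel to x, outer face at y = +16 mm, jaw leaning 0.21 rad to +y. Fully open, the other lever mirrors it: handles parallel, 32 mm over both, jaws about 22 mm apart at the tips, centred on the x axis
- clip_grip (a point): place to squeeze the clip along its y: 45 mm along -x from the pivot, 15 mm above the underside. At rest the frame's handle has its outer face at y = +16 mm; the other one splays 0.42 rad outwards to -y, its outer face at about y = -38 mm here (54 mm over both, 62 mm at its end), so the middle of the two lies 11 mm to -y of this point
- clip_lever (a joint): opening angle of the clip: 0 jaws shut (rest), 0.42 rad fully open (stop). Needs about 6 N on each handle at 45 mm from the pivot to begin opening, 13 N at the stop; springs shut when let go
- pipe_offcut: bystander: short upright pipe, 52 mm across, 50 mm high; origin under its centre
- hammer: bystander: hammer lying flat
- wrench: bystander: wrench lying flat, about 170 mm long
- brush: bystander: hand brush lying flat
- angle_offcut: bystander: piece of rusty angle section, 120 mm long, 39 mm high
- spray_can: bystander: grey can, 60 mm across, 150 mm tall
- bolt_pot: bystander: dark pot, 90 mm across, 70 mm tall
There are look-alikes about, which are no part of the job. What is shaped like the clip but brown or turquoise is not meant.

How it is judged:
On the way, in this order (a step that is already met when the one before it is completed fails the run):
1. the panel hangs by its handle bar in both hook seats of the stand, let go (contact force between panel and stand above 1 N and height (world z) of panel above 0.04 m and angle between panel's own z axis and vertical below 0.25 rad and x of panel_bar in the frame of hook_seat between -0.015 and 0.015 m and z of panel_bar in the frame of hook_seat between -0.006 and 0.015 m and horizontal distance between panel_bar and hook_seat below 0.03 m and angle between the y axis of panel and the y axis of stand, either way round below 0.2 rad and contact force between each of the arm, the fingers and panel below 0.3 N), for 0.5 s.
2. the clip is squeezed open and lifted off the table (value of joint clip_lever above 0.3 rad and height (world z) of clip above 0.03 m and contact force between the fingers and clip above 4 N), for 0.2 s.
At the end, for the whole second after the job is handed in: Panel hangs still in both hook seats (bar within 15 mm, upright within 0.25 rad), robot off it. Clip held over 40 mm up, level within 0.3 rad, opened 0.3 rad or more, a side edge 12 to 46 mm ahead of its pivot and within 12 mm of its middle line, under 2 N on the panel, off the stand (all of step 1 and linear speed of panel below 0.05 m/s and ((x of edge_a in the frame of clip between 0.012 and 0.046 m and y of edge_a in the frame of clip between -0.012 and 0.012 m) or (x of edge_b in the frame of clip between 0.012 and 0.046 m and y of edge_b in the frame of clip between -0.012 and 0.012 m)) and x of panel in the frame of clip above 0.07 m and angle between the x axis of clip and the y axis of panel, either way round below 0.35 rad and angle between clip's own z axis and vertical below 0.3 rad and z of clip in the frame of panel between -0.008 and 0.078 m and value of joint clip_lever above 0.3 rad and contact force between the fingers and clip above 4 N and height (world z) of clip above 0.04 m and contact force between clip and stand below 0.5 N and contact force between clip and panel below 2 N and linear speed of clip below 0.04 m/s); the arm keeps its last pose, push and grip.
It fails at once if a bystander was moved more than 40 mm (distance of any of pipe_offcut, hammer, wrench, brush, angle_offcut, spray_can, bolt_pot from where it was at the start of the episode above 0.04 m).
It also fails if it takes over 64 s, if anything falls off the work surface, if the arm or the gripper's body presses on something with over 40 N, if the wrist force passes 120 N, or if a joint passes its speed limit or range.

ROBOT

A 6-joint arm with a two-finger parallel gripper is mounted at the origin on the work surface. World frame = base frame: x ahead of the robot, y to its left, z up, the work surface at z = 0. Lengths are in m, angles in rad, forces in N, time in s.
With the tool pointing down it reaches from about 0.25 to 0.775 m from the base axis. Payload 4 kg.
Tool frame: the origin (TCP) lies on the centre line of the jaws, within the pads' length; the fingertips stand 14 mm ahead of it and the grasp point (between the pads) lies 5 mm behind it (robot.tcp_to_tips is the distance from the TCP to the fingertips, in m); z points along the fingers, y is the line along which they close (so a half turn about z gives the same grasp; the last joint's range is limited). The gripper opens to 94 mm and grips with 3 to 60 N. Pads are 16 mm wide; open, the fingers measure 119 mm over their backs; the gripper's body (75 mm by 177 mm) begins 78 mm behind the grasp point.
Start: joints at [1.169, 0.087, 1.371, -0, 1.684, -0.103], TCP at [0.162, 0.526, 0.22] pointing down, gripper open.
Joint ranges: [-3.1, 3.1], [-0.76, 2.03], [0.27, 2.55], [-1.08, 4.22], [0.17, 2.65], [-2.57, 2.57]. Speed limits (rad/s): [2.79, 2.79, 3.14, 3.14, 3.14, 3.14].

INTERFACE

Orientations are given as [roll, pitch, yaw] about the fixed x, y, z axes, in that order (R = Rz(yaw) Ry(pitch) Rx(roll)).
In Python, from bench import robot gives the robot as it stands.
- The arm moves only by the tool carry_out, never from a script. Its argument "increments" is a list of rows, each a list of 3 entries, a list of its own where there are three numbers: the closure in counts, from 0 (fully open) to 255 (shut), then the shift along the tool's x, y, z in mm, then the turn about the tool's z in degrees. In form: [[fingers, [dx, dy, dz], twist], ...]. A call has 1 to 8 rows; each row shifts and turns the commanded pose from where the row before left it, along the tool's axes as they then stand; what a row does not reach is not made up. A row lasts 1/10 s, in which the tool goes at most 50 mm and 8.59 degrees, less where a joint would pass 70% of its speed; a pose out of reach is approached as far as the arm can. A call with a gripper value outside its range is refused whole. The fingers move at their own pace and stop on an object; the grip force is fixed at half the most. Time passes only in rows, so rows that do not move let the fingers close. It gives the time, the measured TCP pose, the force, the opening and the grip force at its end, in the units of the state.
- robot.get_obs(): the state, without advancing time (a new reading comes with each control period).
- robot.snapshot(name): name is "scene" or "top"; returns the picture (480x640x3 uint8, blue, green, red); there is no depth.
- robot.get_calibration(name): a dict with "vfov" (degrees; the focal length in pixels is half the picture's height over the tangent of half this angle, whatever the lens; pixels are square), "cx", "cy" (the principal point, pixels), "k1" (the pictures are not rectified: a ray, as slopes to the right and down, at radius r is drawn at 1 + k1 r^2 times it, then the intrinsics apply), "T" (4x4, takes a point from camera to world coordinates). Camera axes: x right, y down, z forward; pixel columns grow to the right and rows downward; lengths in m; the calibration is good to about 2 mm. A picture is of the moment at which its call begins. get_calibration takes no time and is no camera call.
- robot.close_job(): hands the job in; it is judged then, once.
The state is a dict: "time": time; "joint_positions": joint angles; "qvel": joint speeds; "joint_torque": joint torques, N m; "tool_pos": TCP position; "ee_rot": TCP orientation; "wrist_force": force on the tool from outside, world axes, zero at the start; "wrist_torque": the same for the moment, N m; "width": finger opening in m; "finger_force": force on a finger pad.
Only numpy, scipy, OpenCV 4.12 (cv2) and the standard library are available. Lean on these libraries where they do the work, as an engineer would, in place of code of your own. Each camera call takes 0.05 s, during which the arm holds its last target. There are 200 camera calls.

## Working session

There is one attempt and no reset: what is moved stays moved. The work goes in short steps, Python scripts to look and compute and a tool call to move; the robot and the scene stay as the last step left them, time stands still between calls to the robot, and variables do not carry over. Pictures are saved under pics/ and viewed, at most 10 in all, crops included, and the job is handed in when it is done.

Besides the shell and the picture viewer there is one more tool, called as a command line: name --argument value ..., lists and objects as JSON in quotes. carry_out: Moves the arm, as the interface text tells. Its arguments: {"type":"object","properties":{"increments":{"type":"array","items":{"type":"array"}}},"required":["increments"]}

```bash
mkdir -p pics
cat > h.py <<'E'
import numpy as np, cv2
from bench import robot
def cal(n):
    c=robot.get_calibration(n); f=240/np.tan(np.radians(c['vfov'])/2)
    K=np.array([[f,0,c['cx']],[0,f,c['cy']],[0,0,1.]]); return K,np.array([c['k1'],0,0,0.]),np.array(c['T'])
def ray(n,uv):
    # drawn = slope*(1+k1 r^2): cv2 distortion model
    K,d,T=cal(n); p=cv2.undistortPointsIter(np.array(uv,float).reshape(-1,1,2),K,d,None,None,(3,100,1e-10)).reshape(-1,2)
    D=np.c_[p,np.ones(len(p))]@T[:3,:3].T; return T[:3,3],D
def plane(n,uv,z):
    o,D=ray(n,uv); return o+D*((z-o[2])/D[:,2])[:,None]
def tri(uvs,uvt):
    o1,D1=ray('scene',uvs); o2,D2=ray('top',uvt); out=[]
    for a,b in zip(D1,D2):
        s=np.linalg.lstsq(np.c_[a,-b],o2-o1,rcond=None)[0]; p,q=o1+a*s[0],o2+b*s[1]; out.append(np.r_[(p+q)/2,np.linalg.norm(p-q)])
    return np.array(out)
def proj(n,P):
    K,d,T=cal(n); Ti=np.linalg.inv(T); return cv2.projectPoints(np.array(P,float).reshape(-1,3),cv2.Rodrigues(Ti[:3,:3])[0],Ti[:3,3],K,d)[0].reshape(-1,2)
def snap(n,name,box=None,s=1):
    im=robot.snapshot(n); cv2.imwrite(f'pics/{name}_full.png',im)
    if box: x,y,w,h=box; im=im[y:y+h,x:x+w]
    cv2.imwrite(f'pics/{name}.png',cv2.resize(im,None,fx=s,fy=s,interpolation=cv2.INTER_CUBIC)); return im
E
python3 - <<'E'
from h import *
np.set_printoptions(precision=3,suppress=True)
snap('scene','s0');snap('top','t0')
for n in('scene','top'):print(cal(n))
print(robot.get_obs())
E
```

```text
(array([[457.495,   0.   , 318.074],
       [  0.   , 457.495, 237.527],
       [  0.   ,   0.   ,   1.   ]]), array([-0.086,  0.   ,  0.   ,  0.   ]), array([[ 0.363,  0.727, -0.583,  1.22 ],
       [ 0.932, -0.274,  0.238, -0.269],
       [ 0.014, -0.63 , -0.776,  1.072],
       [ 0.   ,  0.   ,  0.   ,  1.   ]]))
(array([[509.512,   0.   , 320.489],
       [  0.   , 509.512, 241.121],
       [  0.   ,   0.   ,   1.   ]]), array([0.022, 0.   , 0.   , 0.   ]), array([[ 0.013, -0.981,  0.193,  0.282],
       [-1.   , -0.01 ,  0.015,  0.003],
       [-0.013, -0.193, -0.981,  1.428],
       [ 0.   ,  0.   ,  0.   ,  1.   ]]))
{'time': 0.1, 'joint_positions': array([ 1.169,  0.088,  1.372, -0.   ,  1.684, -0.103]), 'qvel': array([-0.   , -0.002, -0.003, -0.001,  0.   ,  0.001]), 'joint_torque': array([  0.003, -34.125, -30.33 ,   0.072,   0.03 ,  -0.   ]), 'tool_pos': array([0.162, 0.525, 0.218]), 'ee_rot': array([-3.14 , -0.   ,  2.843]), 'wrist_force': array([ 0.024,  0.198, -0.452]), 'wrist_torque': array([-0.018, -0.016, -0.034]), 'finger_force': 0.0, 'width': 0.09394502573823138}
```

View pics/s0.png

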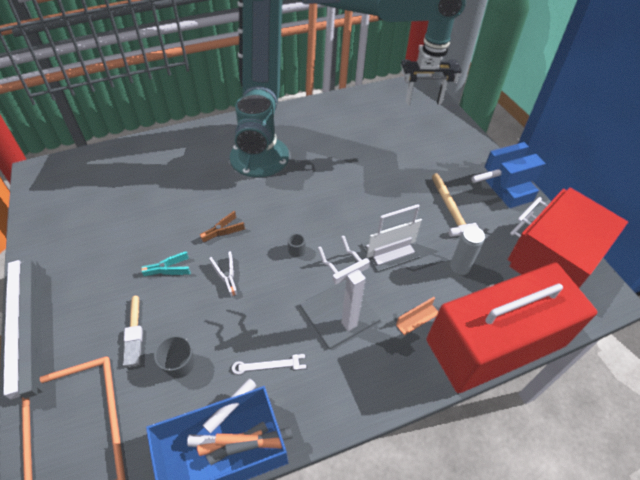

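View pics/t0.png

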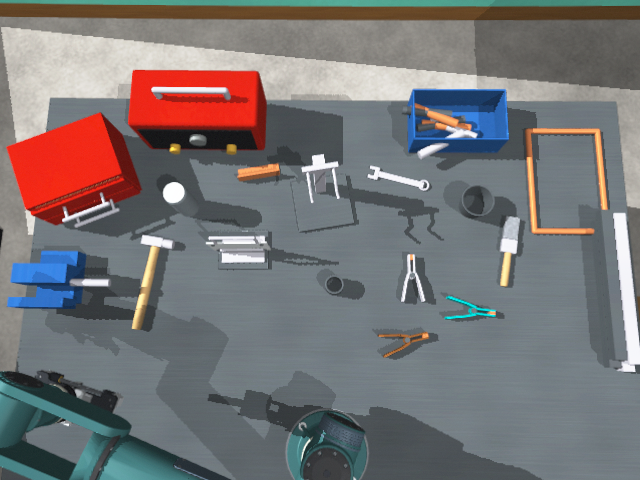

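Candidates for the clip: brown (scene 222,228 / top 404,342), turquoise (165,265 / 470,308), bare metal with orange tip (225,272 / 411,280). I choose the bare metal one. The panel with a handle is in the rack (395,240 / 240,248), and the stand is at (350,290 / 320,185). The white handle at (530,215) belongs to the red box. Next I take close crops.

Run:
```python
from h import *
for n,f,b in(('s','s0',(195,185,240,160)),('t','t0',(195,140,240,170))):
    im=cv2.imread(f'pics/{f}_full.png');x,y,w,h=b
    cv2.imwrite(f'pics/{n}c.png',cv2.resize(im[y:y+h,x:x+w],None,fx=3.3,fy=3.3,interpolation=cv2.INTER_CUBIC))
```

```text
(no output)
```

View pics/sc.png

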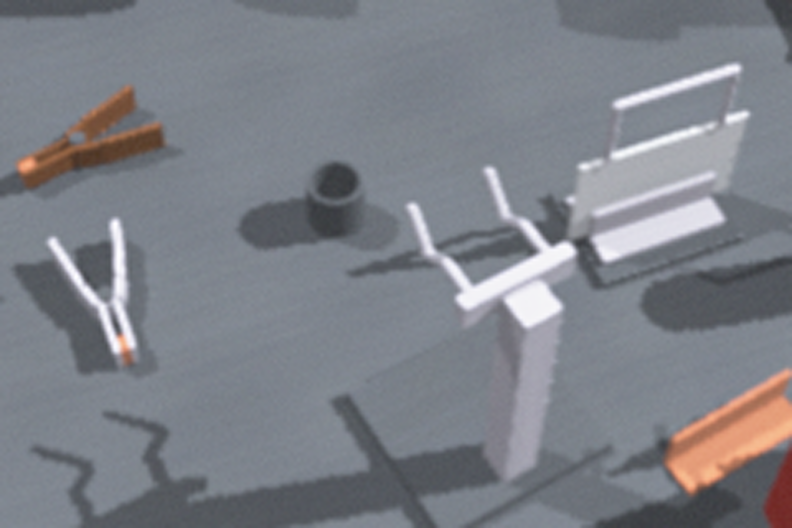

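View pics/tc.png

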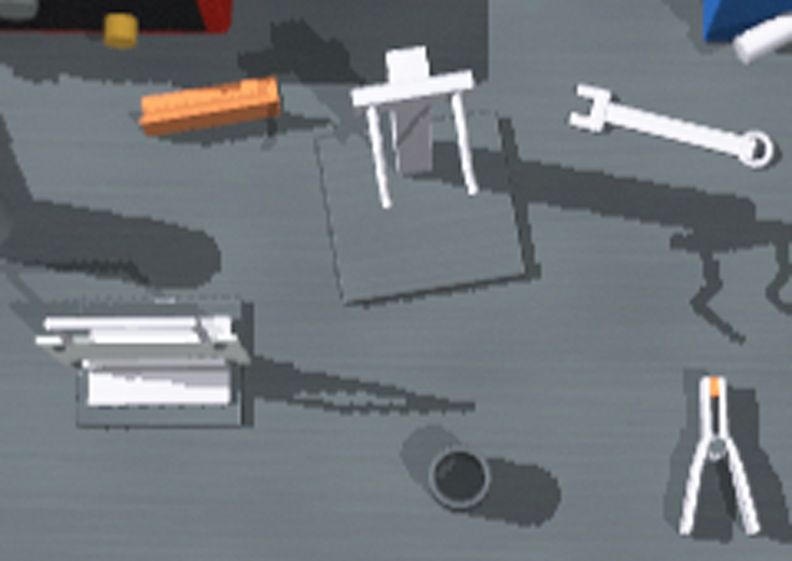

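The crops show three things:
- **Panel bar:** ends at scene crop (616,104), (738,70) and top crop (231,324), (45,324).
- **Hook tips:** (410,207), (489,170) and (474,191), (387,205).
- **Clip:** the bare metal one, pivot at top crop (715,447), handle ends (685,532), (754,530), jaws up to (713,380), which is world +x.

Run:
```python
from h import *
np.set_printoptions(precision=4,suppress=True)
S=lambda L:np.array(L)/3.3+[195,185]-.35
T=lambda L:np.array(L)/3.3+[195,140]-.35
bar=tri(S([(616,104),(738,70)]),T([(231,324),(45,324)]));print('bar -y,+y\n',bar,bar.mean(0))
tip=tri(S([(410,206),(489,169)]),T([(474,193),(387,207)]));print('tips -y,+y\n',tip)
y=(tip[1]-tip[0])[:3];psi=np.arctan2(-y[0],y[1]);print('stand yaw',psi)
cr=plane('top',T([(353,97),(472,80)]),.241);d=cr[0]-cr[1];print('cross',cr,np.arctan2(-d[0],d[1]))
R=np.array([[np.cos(psi),-np.sin(psi)],[np.sin(psi),np.cos(psi)]])
m=tip.mean(0)[:2];org=m-R@[-.058,0];print('stand org',org,'seat',m+R@[.025,0])
b=plane('top',T([(345,304),(538,278),(315,137),(505,117)]),.012);print('base corners',b,b.mean(0))
d=(bar[1]-bar[0])[:3];print('panel yaw',np.arctan2(-d[0],d[1]))
c=plane('top',T([(715,447),(713,380),(685,530),(754,528)]),.030);print('clip piv,tip,h+y,h-y\n',c)
p=plane('top',T([(459,475)]),.05);print('pipe',p)
print('rack base corners',plane('top',T([(78,426),(242,426)]),.008))
```

```text
bar -y,+y
 [[0.5386 0.1737 0.1803 0.0246]
 [0.5341 0.305  0.1685 0.0024]] [0.5363 0.2394 0.1744 0.0135]
tips -y,+y
 [[ 0.6213 -0.0209  0.2387  0.0016]
 [ 0.6102  0.0432  0.2391  0.0003]]
stand yaw 0.17131810098567699
cross [[ 0.6936  0.0698  0.241 ]
 [ 0.7075 -0.0181  0.241 ]] 0.1568848757059845
stand org [0.6729 0.021 ] seat [0.6403 0.0154]
base corners [[ 0.5862  0.0859  0.012 ]
 [ 0.6108 -0.0803  0.012 ]
 [ 0.736   0.1154  0.012 ]
 [ 0.7558 -0.0514  0.012 ]] [0.6722 0.0174 0.012 ]
panel yaw 0.03430160445489195
clip piv,tip,h+y,h-y
 [[ 0.4635 -0.2264  0.03  ]
 [ 0.5201 -0.2259  0.03  ]
 [ 0.3942 -0.2001  0.03  ]
 [ 0.3966 -0.2569  0.03  ]]
pipe [[ 0.4354 -0.013   0.05  ]]
rack base corners [[0.4784 0.3117 0.008 ]
 [0.4799 0.1718 0.008 ]]
```

The −y bar end has a bad match: the top-view run to x=231 merges with the rack's far fence. I'll use the known height z=0.173 and each view alone.

Run:
```python
from h import *
np.set_printoptions(precision=4,suppress=True)
S=lambda L:np.array(L)/3.3+[195,185]-.35
T=lambda L:np.array(L)/3.3+[195,140]-.35
b=plane('scene',S([(616,104),(738,70)]),.173);print('scene',b,b.mean(0),np.arctan2(-(b[1]-b[0])[0],(b[1]-b[0])[1]))
b=plane('top',T([(45,324),(200,324)]),.173);print('top',b,b.mean(0))
# panel top edge z=.108 in both
b=plane('scene',S([(578,170),(748,116)]),.108);print('edge scene',b,b.mean(0))
im=cv2.imread('pics/t0_full.png')
for r in range(234,252):print(r,im[r,204:272:2,1])
```

```text
scene [[0.5357 0.1898 0.173 ]
 [0.5373 0.3009 0.173 ]] [0.5365 0.2454 0.173 ] -0.01423712152717878
top [[0.5337 0.3051 0.173 ]
 [0.5349 0.1868 0.173 ]] [0.5343 0.246  0.173 ]
edge scene [[0.541  0.1609 0.108 ]
 [0.5385 0.3236 0.108 ]] [0.5397 0.2422 0.108 ]
234 [103 104 105 102 106 105 107 108 106 107 108 107 108 107 107 106 107 106
 108 107 109 108 107 107 106 106 108 125 125 125 127 124  84  78]
235 [102 103 104 102 103 107 106  96 105 104 106 107 105 112 111 112 112 112
 113 111 112 110 118 118 119 107 122 133 159 158 143 125  86  78]
236 [106 106 115 186 187 189 190 181 185 185 185 188 188 193 195 195 196 197
 195 195 195 194 198 200 201 140 181 182 226 226 192 108  87  78]
237 [108 107 167 244 245 246 246 244 245 245 245 245 245 245 245 245 246 246
 246 246 245 245 245 245 246 181 225 226 247 248 227  81  83  78]
238 [105 106 186 240 240 239 239 238 238 237 237 236 234 234 234 238 237 235
 234 233 233 233 231 230 230 165 209 225 241 247 226  80  84  79]
239 [112 107 133 186 188 182 181 179 177 192 212 211 210 208 208 223 220 213
 211 207 207 205 204 202 199 130 153 226 226 242 2
[... 1031 characters left out ...]
24 136 143 144 144 144 144 144 143 142 142 141 142 142 141 142
 141 142 141 142 143 144 136 144 135 146 136 146 146 147 147  89]
248 [126 126 129 129 139 143 140 134 149 148 150 149 150 149 147 149 149 155
 155 154 155 155 156 157 143 156 143 158 143 159 133 139 147 115]
249 [124 123 126 125 130 140 131 104 215 166 166 166 165 166 165 166 166 174
 174 174 175 175 175 174 173 174 175 175 176 175  98 110 132 121]
250 [122 122 122 121 122 132 116  72 237 186 168 157 161 161 160 161 161 160
 161 160 159 160 159 159 155 156 156 157 157 157  96  77  92  99]
251 [128 124 124 124 125 126 124  95 167 176 145 120 128 127 128 128 127 127
 128 128 127 127 125 125 117 118 117 118 119 119 105  83  61  79]
```

carry_out --increments '[[0, [0, 0, -5], 8.5], [0, [0, 0, -5], 8.5], [0, [0, 0, -5], 8.5], [0, [0, 0, -5], 8.5], [0, [0, 0, -5], 8.5], [0, [0, 0, -5], 8.5], [0, [0, 0, 0], 8.5], [0, [0, 0, 0], 8.5]]'

```text
time: 0.9
tool_pos: [0.1618, 0.5255, 0.2491]
ee_rot: [-3.141, 0.001, 1.65]
wrist_force: [0.3, -0.3, 0.1]
width: 0.0939
finger_force: 0.0
```

carry_out --increments '[[0, [0, 0, 0], 4.9], [0, [-30, 40, 0], 0], [0, [-30, 40, 0], 0], [0, [-30, 40, 0], 0], [0, [-30, 40, 0], 0], [0, [-30, 40, 0], 0], [0, [-30, 40, 0], 0], [0, [0, 0, 0], 0]]'

```text
time: 1.7
tool_pos: [0.4058, 0.3415, 0.2483]
ee_rot: [3.141, 0.003, 1.562]
wrist_force: [-0.3, 1.6, 0.1]
width: 0.0942
finger_force: 0.0
```

carry_out --increments '[[0, [-24, 33, 0], -0.5], [0, [-24, 33, 0], 0], [0, [-24, 33, 0], 0], [0, [-23, 30, 0], 0], [0, [0, 0, 30], 0], [0, [0, 0, 25], 0], [0, [0, 0, 10], 0], [0, [0, 0, 0], 0]]'

```text
time: 2.5
tool_pos: [0.5299, 0.2515, 0.1821]
ee_rot: [-3.137, 0.001, 1.58]
wrist_force: [0.4, -0.5, -0.9]
width: 0.094
finger_force: 0.0
```

Run:
```python
from h import *
snap('scene','s1',(340,150,130,130),4.5)
print(robot.get_obs())
```

```text
{'time': 2.55, 'joint_positions': array([3.46456301e-01, 1.80764831e-01, 1.33604605e+00, 2.02709406e-04,
       1.62620189e+00, 3.37211862e-01]), 'qvel': array([ 0.00025932, -0.02124273, -0.04143483, -0.00147508,  0.00048383,
       -0.00180405]), 'joint_torque': array([-1.44049055e-01, -3.65839899e+01, -2.90099716e+01,  6.57084910e-02,
       -7.21038465e-03,  1.45896378e-03]), 'tool_pos': array([0.53076231, 0.25186258, 0.18406508]), 'ee_rot': array([-3.14018555e+00,  2.78839764e-04,  1.58005204e+00]), 'wrist_force': array([0.63328213, 0.53116735, 1.20210331]), 'wrist_torque': array([-0.09811237,  0.06830051,  0.0232855 ]), 'finger_force': 0.0, 'width': 0.09414243099870805}
```

View pics/s1.png

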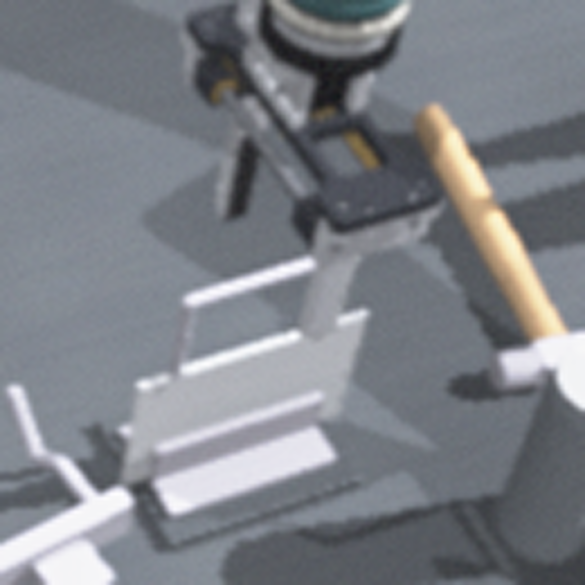

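The fingers straddle the bar (scene crop, centre about (280,275) against bar middle (271,276)). I'll correct 5 mm, go down and close.

carry_out --increments '[[0, [-6, 5, 8], -0.5], [0, [0, 0, 8], 0], [0, [0, 0, 0], 0], [255, [0, 0, 0], 0], [255, [0, 0, 0], 0], [255, [0, 0, 0], 0], [255, [0, 0, 0], 0], [255, [0, 0, 0], 0]]'

```text
time: 3.35
tool_pos: [0.5366, 0.2455, 0.1687]
ee_rot: [3.141, -0.0, 1.588]
wrist_force: [0.3, 0.0, -0.6]
width: 0.0575
finger_force: 0.0
```

carry_out --increments '[[255, [0, 0, 0], 0], [255, [0, 0, 0], 0], [255, [0, 0, 0], 0], [255, [0, 0, 0], 0]]'

```text
time: 3.75
tool_pos: [0.5365, 0.2454, 0.1685]
ee_rot: [-3.142, -0.0, 1.588]
wrist_force: [0.0, -1.0, -0.4]
width: 0.0254
finger_force: 0.0
```

carry_out --increments '[[255, [0, 0, 0], 1], [255, [0, 0, 0], 0], [255, [0, 0, 0], 0], [255, [0, 0, 0], 0], [255, [0, 0, -5], 0], [255, [0, 0, -10], 0], [255, [0, 0, -15], 0], [255, [0, 0, 0], 0]]'

```text
time: 4.55
tool_pos: [0.5379, 0.2459, 0.2022]
ee_rot: [3.136, -0.002, 1.57]
wrist_force: [0.5, 0.5, -2.7]
width: 0.0072
finger_force: 30.0
```

carry_out --increments '[[255, [0, 0, -20], 0], [255, [0, 0, -25], 0], [255, [0, 0, -15], 0], [255, [-15, 0, 0], 0], [255, [-30, 2, 0], 0], [255, [-30, 3, 0], 0], [255, [-30, 3, 0], 0], [255, [-30, 3, 0], 0]]'

```text
time: 5.35
tool_pos: [0.5468, 0.1081, 0.257]
ee_rot: [-3.14, 0.001, 1.57]
wrist_force: [0.4, 0.4, -2.5]
width: 0.0073
finger_force: 30.0
```

carry_out --increments '[[255, [-30, 3, 0], 0], [255, [-30, 2, 0], 0], [255, [-30, 2, 0], 0], [255, [-15, 0, 0], 0], [255, [-5, 0, 0], 0], [255, [0, 0, 0], -4.6], [255, [0, 0, 0], -4.7], [255, [0, 0, 0], 0]]'

```text
time: 6.15
tool_pos: [0.5541, 0.0013, 0.2581]
ee_rot: [-3.141, -0.001, 1.734]
wrist_force: [0.1, -0.3, -3.1]
width: 0.0068
finger_force: 30.0
```

Run:
```python
from h import *
a=robot.snapshot('scene');b=robot.snapshot('top');cv2.imwrite('pics/s2_full.png',a);cv2.imwrite('pics/t2_full.png',b)
f=lambda i,x,y:cv2.resize(i[y:y+150,x:x+100],None,fx=4,fy=4,interpolation=cv2.INTER_CUBIC)
cv2.imwrite('pics/c2.png',np.hstack([f(a,295,170),f(b,270,140)]))
o=robot.get_obs();print(o['tool_pos'])
```

```text
[0.55422306 0.0011985  0.25825108]
```

View pics/c2.png

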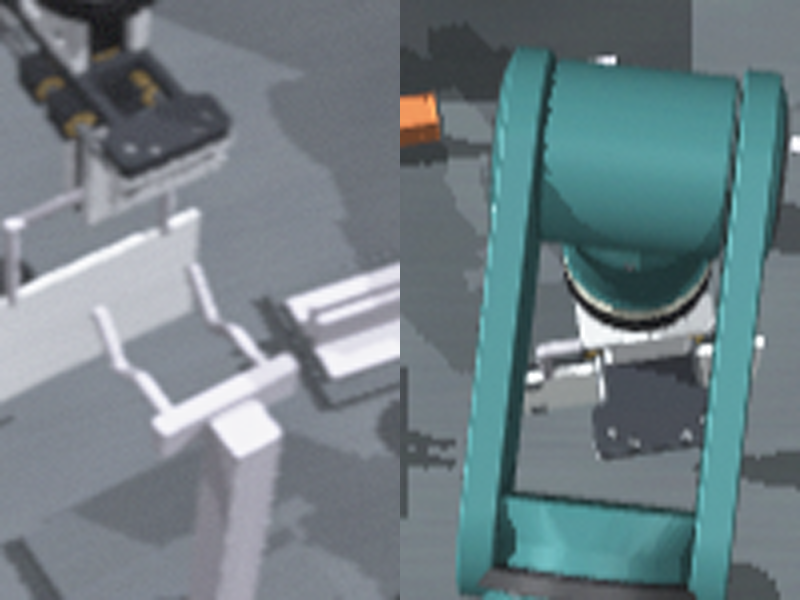

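The panel is held level, ahead of the tips and parallel to the crosspiece (scene crop: bar from (10,222) rightwards, hook tips at (98,312), (192,268)). Advance next.

carry_out --increments '[[255, [0, 10, -4], 0], [255, [0, 15, 0], 0], [255, [0, 15, 0], 0], [255, [0, 15, 0], 0], [255, [0, 15, 0], 0], [255, [0, 12, 0], 0], [255, [0, 5, 0], 0], [255, [0, 0, 0], 0]]'

```text
time: 7.05
tool_pos: [0.6405, 0.0149, 0.2618]
ee_rot: [-3.141, -0.0, 1.733]
wrist_force: [0.1, -0.5, -3.6]
width: 0.0073
finger_force: 30.0
```

Run:
```python
from h import *
a=robot.snapshot('scene');cv2.imwrite('pics/s3_full.png',a)
cv2.imwrite('pics/c3.png',cv2.resize(a[170:300,285:405],None,fx=4.6,fy=4.6,interpolation=cv2.INTER_CUBIC))
o=robot.get_obs();print(o['tool_pos'],o['ee_rot'],o['wrist_force'])
```

```text
[0.64004706 0.01475091 0.26208623] [-3.14056393e+00 -3.05141130e-04  1.73278352e+00] [-0.17067835 -0.49608242 -2.65375937]
```

View pics/c3.png

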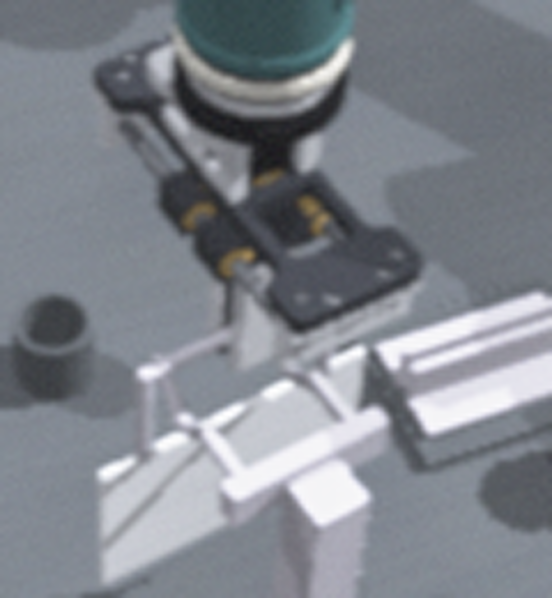

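Both hooks' tips have passed through the loop: the left hook rises through it at about (170,390), under the bar at (145,370)–(240,335). Lower now.

carry_out --increments '[[255, [0, 0, 10], 0], [255, [0, 0, 10], 0], [255, [0, 0, 10], 0], [255, [0, 0, 6], 0], [255, [0, 0, 4], 0], [255, [0, 0, 0], 0], [255, [0, 0, 0], 0]]'

```text
time: 7.8
tool_pos: [0.6417, 0.0146, 0.2237]
ee_rot: [3.137, 0.001, 1.733]
wrist_force: [5.7, 0.5, 1.5]
width: 0.0072
finger_force: 30.0
```

carry_out --increments '[[255, [0, 3, 1], 0], [255, [0, 0, 2], 0], [255, [0, 0, 0], 0], [255, [0, 0, 0], 0]]'

```text
time: 8.2
tool_pos: [0.6442, 0.0149, 0.2208]
ee_rot: [3.138, 0.001, 1.733]
wrist_force: [3.9, 0.7, 5.0]
width: 0.0065
finger_force: 30.0
```

carry_out --increments '[[174, [0, 1, 0], 0], [174, [0, 0, 0], 0], [174, [0, 0, 0], 0], [174, [0, 0, 0], 0], [174, [0, 0, 0], 0], [174, [0, 0, 0], 0]]'

```text
time: 8.8
tool_pos: [0.644, 0.015, 0.2192]
ee_rot: [-3.141, -0.0, 1.733]
wrist_force: [0.3, 0.2, 0.4]
width: 0.0298
finger_force: 0.0
```

Run:
```python
from h import *
a=robot.snapshot('scene');cv2.imwrite('pics/s4_full.png',a)
cv2.imwrite('pics/c4.png',cv2.resize(a[180:310,285:405],None,fx=4.6,fy=4.6,interpolation=cv2.INTER_CUBIC))
o=robot.get_obs();print(o['tool_pos'],o['width'],o['wrist_force'])
```

```text
[0.64405101 0.01504983 0.21933335] 0.029738513984655216 [ 0.45953083 -0.46492643 -0.56936135]
```

View pics/c4.png

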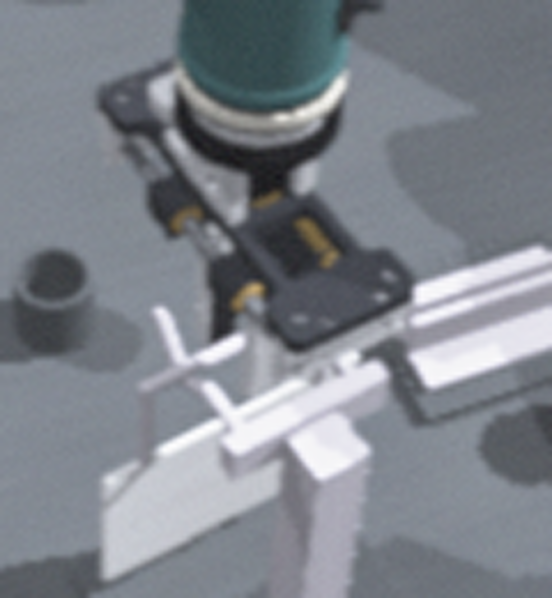

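The bar sits in both hook dips (left hook tip at (158,312), bar crossing at (190,365)) and the fingers are off it. Withdraw upward and let the panel settle.

carry_out --increments '[[174, [0, 0, -8], 0], [174, [0, 0, -15], 0], [174, [0, 0, -20], 0], [174, [0, 0, -20], 0], [150, [0, 0, -20], 0], [100, [0, 0, 0], 8.5], [50, [0, 0, 0], 8.5], [0, [0, 0, 0], 8.5]]'

```text
time: 9.65
tool_pos: [0.6445, 0.0151, 0.3048]
ee_rot: [3.139, -0.001, 1.282]
wrist_force: [-0.2, 0.0, -0.8]
width: 0.0582
finger_force: 0.0
```

carry_out --increments '[[0, [0, 0, 0], 8.5], [0, [0, 0, 0], 8.5], [0, [0, 0, 0], 8.5], [0, [0, 0, 0], 8.5], [0, [0, 0, 0], 8.5], [0, [0, 0, 0], 8.5], [0, [0, 0, 0], 8.5], [0, [0, 0, 0], 8.5]]'

```text
time: 10.45
tool_pos: [0.6445, 0.0151, 0.3045]
ee_rot: [3.141, -0.002, 0.095]
wrist_force: [-0.2, 0.8, 0.0]
width: 0.0936
finger_force: 0.0
```

carry_out --increments '[[0, [0, 0, 0], 3], [0, [-33, 34, 0], 0], [0, [-34, 34, 0], 0], [0, [-34, 34, 0], 0], [0, [-33, 34, 0], 0], [0, [-33, 34, 20], 0], [0, [-33, 33, 30], 0], [0, [-33, 33, 40], 0]]'

```text
time: 11.25
tool_pos: [0.4323, -0.2231, 0.2261]
ee_rot: [3.137, -0.005, 0.048]
wrist_force: [0.5, -0.8, 0.2]
width: 0.0939
finger_force: 0.0
```

carry_out --increments '[[0, [0, 0, 40], 0], [0, [0, 0, 40], 0], [0, [0, 0, 20], 0], [0, [0, 0, 0], 0]]'

```text
time: 11.65
tool_pos: [0.4311, -0.2203, 0.1213]
ee_rot: [-3.138, 0.004, 0.048]
wrist_force: [-0.6, -0.5, 0.5]
width: 0.0943
finger_force: 0.0
```

Run:
```python
from h import *
a=robot.snapshot('scene');b=robot.snapshot('top');cv2.imwrite('pics/s5_full.png',a);cv2.imwrite('pics/t5_full.png',b)
f=lambda i,x,y:cv2.resize(i[y:y+120,x:x+130],None,fx=3,fy=3,interpolation=cv2.INTER_CUBIC)
cv2.imwrite('pics/c5.png',np.vstack([np.hstack([f(a,170,220),f(a,290,180)]),]))
o=robot.get_obs();print(o['tool_pos'],o['ee_rot'])
print(proj('scene',[[.4635,-.2264,.03],o['tool_pos']]))
```

```text
[ 0.43355148 -0.22161872  0.12527428] [ 3.14030016e+00 -1.93923727e-03  4.84993608e-02]
[[228.14060594 271.88171944]
 [222.07948094 242.04121693]]
```

View pics/c5.png

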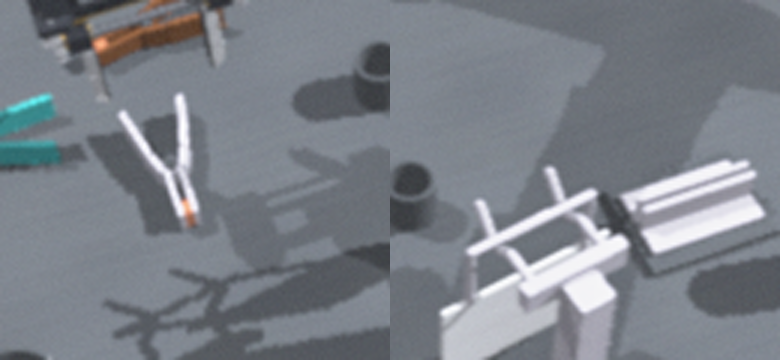

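The panel hangs in both hooks (right crop: bar (470,250)–(597,193)). The gripper is above the clip, which is untouched at (155,160). Go down.

carry_out --increments '[[0, [-8, 3, 20], 1], [0, [-7, 3, 30], 0], [0, [0, 0, 25], 0], [0, [0, 0, 15], 0], [0, [0, 0, 0], 0], [0, [0, 0, 0], 0], [0, [0, 0, 0], 0]]'

```text
time: 12.45
tool_pos: [0.4198, -0.2288, 0.036]
ee_rot: [3.139, -0.004, 0.031]
wrist_force: [-0.3, 0.1, -0.2]
width: 0.094
finger_force: 0.0
```

carry_out --increments '[[0, [-1, -1, 10], 0], [0, [0, 0, 7], 0], [0, [0, 0, 0], 0], [255, [0, 0, 0], 0], [255, [0, 0, 0], 0], [255, [0, 0, 0], 0], [255, [0, 0, 0], 0], [255, [0, 0, 0], 0]]'

```text
time: 13.25
tool_pos: [0.417, -0.227, 0.0166]
ee_rot: [3.141, -0.0, 0.031]
wrist_force: [-0.9, -0.8, 0.1]
width: 0.0575
finger_force: 2.1
```

carry_out --increments '[[255, [0, 0, 0], 0], [255, [0, 0, 0], 0], [255, [0, 0, 0], 0], [255, [0, 0, 0], 0], [255, [0, 0, 0], 0]]'

```text
time: 13.75
tool_pos: [0.417, -0.2269, 0.0166]
ee_rot: [3.141, -0.0, 0.031]
wrist_force: [-0.3, -0.3, 1.9]
width: 0.0324
finger_force: 28.7
```

carry_out --increments '[[255, [0, 0, -10], 0], [255, [0, 0, -20], 0], [255, [0, 0, -25], 0], [255, [0, 0, -25], 0], [255, [0, 0, -15], 0], [255, [0, 0, 0], 0], [255, [0, 0, 0], 0], [255, [0, 0, 0], 0]]'

```text
time: 14.55
tool_pos: [0.4161, -0.2261, 0.11]
ee_rot: [-3.14, 0.002, 0.031]
wrist_force: [-0.4, -0.4, -1.7]
width: 0.0329
finger_force: 28.7
```

Run:
```python
from h import *
np.set_printoptions(precision=3,suppress=True,linewidth=200)
print(robot.get_obs()['width'],robot.get_obs()['tool_pos'])
y=np.array([-.161,.987,0]);c=np.array([.644,.0155,0])
P=[c-.08*y+[0,0,z] for z in(.16,.11,.06)]+[c+.08*y+[0,0,.16]]+[c-.059*y+[0,0,.225],c+.059*y+[0,0,.225]]
for n,f in(('scene','s5'),('top','t5')):
    im=cv2.imread(f'pics/{f}_full.png')[:,:,1]; uv=proj(n,P);print(n,uv)
    for u,v in uv[:3]:
        v=int(round(v));u=int(round(u));print(v,u-14,im[v,u-14:u+15])
    if n=='top':
        u,v=np.round(uv[0]).astype(int);print(u-10,v-12);print(im[v-12:v+8,u-60:u+14:2])
```

```text
0.03288190108644952 [ 0.416 -0.226  0.11 ]
scene [[307.514 283.428]
 [307.607 294.621]
 [307.694 305.051]
 [363.315 256.446]
 [315.39  263.838]
 [358.457 243.574]]
283 294 [109 110 115 112 113 109 110 110 109 109 109 112 137 200 246 250 247 240 222 189 164 171 190 195 197 198 195 195 197]
295 294 [112 115 113 113 113 112 110 112 112 111 113 117 131 162 191 197 197 197 197 196 197 199 199 193 197 196 196 197 195]
305 294 [ 70  67  65  69  68  66  60  66  69  65  68  68  96 140 166 156 132 105  92  92 103 110 110 114 112 111 109 115 111]
top [[354.507 193.459]
 [353.525 198.779]
 [352.612 203.728]
 [293.135 202.574]
 [347.446 187.175]
 [299.873 194.23 ]]
193 341 [ 83  85 120 155 124 119  85 116 143 152 192 227 228 176  82  84  84  82  84  83  82  83  81  81  83  82  81  82  82]
199 340 [121 120 120 119 120 120 121 111 124 140 154 155 154 149  81  82  80  80  81  81  80  80  79  78  81  80  80  80  79]
204 339 [121 120 121 120 121 120 114 107 104  91 108 142 153 141  80  80 126 126 126 124 127 127 126 126 127 124 125 125 125]
345 181
[[121 107 109 132 128 109 193 236 108 111 116  98  98
[... 2267 characters left out ...]
10 110 109 111 137 168 225 234 248 167 210 141 120 155 133 154 156  82  83  81  83  81  82  79]
 [109 107 110 120 118 109 110 113 233 110 109 109 109 111 136 167 230 239 248 253 253 252 194 175 120 115  77  74 154 154  81  83  83  80  79  79  79]
 [107 106 108 123 116 109 109 113 238 112 109 135 167 230 239 248 253 252 250 217 208 237 155 120 119 120  77  94 154 156  82  81  81  81  79  80  80]
 [108 107 108 135 118 108 109 111 241 118 230 239 248 253 252 250 215 183 150 140 120 109 119 120 119 120 111 140 155 149  82  80  81  80  78  80  80]
 [109 110 110 149 132 166 201 231 250 148 253 252 250 216 182 150 151 152 140 120 120 120 121 120 120 122 121 153 153 129  82  81  82  80  80  79  80]]
```

carry_out --increments '[[255, [0, 0, 0], -8.5], [255, [0, 0, 0], -8.5], [255, [0, 0, 0], -8.5], [255, [0, 0, 0], -8.5], [255, [0, 0, 0], -8.5], [255, [0, 0, 0], -8.5], [255, [0, 0, 0], -8.5], [255, [0, 0, 0], -8.5]]'

```text
time: 15.35
tool_pos: [0.4162, -0.2261, 0.1097]
ee_rot: [-3.139, -0.001, 1.224]
wrist_force: [-0.0, 0.5, -2.3]
width: 0.0328
finger_force: 28.7
```

carry_out --increments '[[255, [0, 0, 0], -8.5], [255, [0, 0, 0], -8.5], [255, [0, 0, 0], -8.5], [255, [0, 0, 0], -4], [255, [-4, 20, 0], 0], [255, [-5, 30, 0], 0], [255, [-5, 30, 0], 0], [255, [-4, 30, 0], 0]]'

```text
time: 16.15
tool_pos: [0.5288, -0.2264, 0.1096]
ee_rot: [-3.139, -0.002, 1.732]
wrist_force: [0.8, -0.8, -0.9]
width: 0.0322
finger_force: 28.7
```

carry_out --increments '[[255, [-4, 30, 0], 0], [255, [0, 30, 0], 0], [255, [0, 30, 0], 0], [255, [0, 30, 0], 0], [255, [0, 20, 0], 0], [255, [0, 10, 0], 0], [255, [0, 0, 0], 0], [255, [0, 0, 0], 0]]'

```text
time: 16.95
tool_pos: [0.6761, -0.2066, 0.1104]
ee_rot: [-3.139, -0.001, 1.733]
wrist_force: [0.1, 0.5, -1.3]
width: 0.0323
finger_force: 28.7
```

Run:
```python
from h import *
np.set_printoptions(precision=1,suppress=True)
a=robot.snapshot('scene');b=robot.snapshot('top');cv2.imwrite('pics/s6_full.png',a);cv2.imwrite('pics/t6_full.png',b)
f=lambda i,x,y:cv2.resize(i[y:y+116,x:x+80],None,fx=5,fy=5,interpolation=cv2.INTER_CUBIC)
cv2.imwrite('pics/c6.png',np.hstack([f(a,245,230),f(b,335,150)]))
o=robot.get_obs();t=o['tool_pos'];print(t)
y=np.array([-.161,.987,0]);x=np.array([.987,.161,0]);piv=t+.0465*y+[0,0,.0134]
L=[piv,piv+.058*y+.011*x,piv+.058*y-.011*x]
for n,off,dx in(('scene',(245,230),0),('top',(335,150),400)): print(n,(proj(n,L)-off)*5+[dx,0])
```

```text
[ 0.7 -0.2  0.1]
scene [[129.2 388.2]
 [247.5 353. ]
 [225.7 319.2]]
top [[678.3 216.4]
 [566.7 212.8]
 [573.6 252.4]]
```

View pics/c6.png

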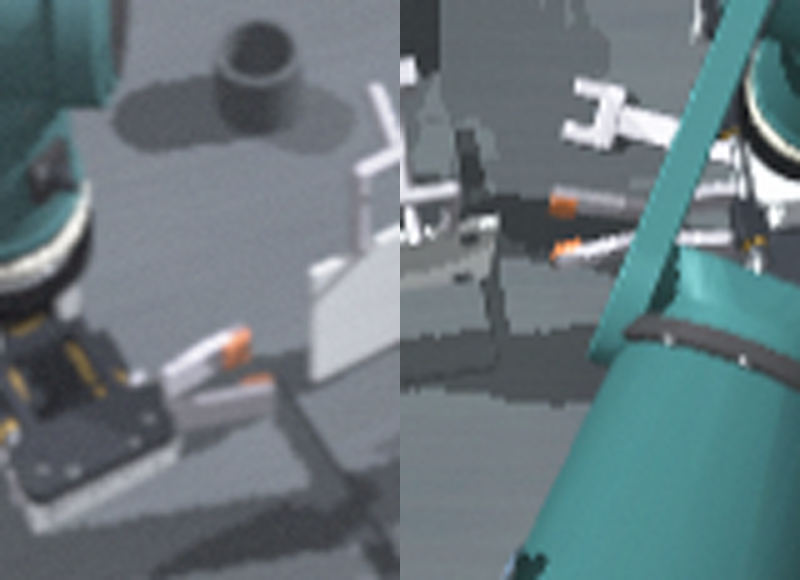

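The clip is wide open and level, short of the panel's −y edge: top crop jaws at (565,200) and (565,250), panel edge at about (497,225). Scene crop jaws at (238,345) and (258,380), panel edge at x≈312. I'll triangulate the orange tips.

Run:
```python
from h import *
np.set_printoptions(precision=4,suppress=True)
tips={}
for n,f,(x0,y0,w,h) in(('scene','s6',(280,285,25,30)),('top','t6',(360,183,16,22))):
    im=cv2.imread(f'pics/{f}_full.png')[y0:y0+h,x0:x0+w]; hsv=cv2.cvtColor(im,cv2.COLOR_BGR2HSV)
    m=((hsv[...,0]<18)&(hsv[...,1]>90)&(hsv[...,2]>60)).astype(np.uint8)
    k,l,st,c=cv2.connectedComponentsWithStats(m,connectivity=8);print(n)
    for i in range(1,k):
        if st[i,4]>2: print(st[i]+[x0,y0,0,0,0],c[i]+[x0,y0])
    print('\n'.join(''.join('#' if v else '.' for v in r) for r in m))
t=tri([(245+243/5,230+328/5),(245+272/5,230+376/5)],[(335+153/5,150+257/5),(335+152/5,150+190/5)])
print('tips near,far',t)
m=t[:,:3].mean(0);o=robot.get_obs()['tool_pos'];d=m-o;print('tool',o,'d',d,'along,lat',d@[-.161,.987,0],d@[.987,.161,0])
e=np.array([.656,-.064,.11])-m;print('edge from tipmid along,lat',e@[-.161,.987,0],e@[.987,.161,0])
```

```text
scene
[290 297   5   6  20] [291.75 299.65]
.........................
.........................
.........................
.........................
.........................
.........................
.........................
.........................
.........................
.........................
.........................
.........................
............###..........
............##...........
..........####...........
..........####...........
..........####...........
..........###............
.........................
.........................
.........................
.........................
.........................
.........................
.........................
.........................
.........................
.........................
.........................
.........................
top
[365 189   5   5  19] [367.0526 191.2105]
[365 197   6   5  14] [367.3571 198.8571]
................
................
................
................
................
................
.....#..........
.....#####......
.....#####......
.....#####......
.......###......
................
................
................
..........#.....
......#####.....
......####......
.....###........
.....#..........
................
................
................
tips near,far [[ 0.649  -0.0963  0.1124  0.0016]
 [ 0.6839 -0.0945  0.1205  0.0001]]
tool [ 0.6761 -0.2069  0.1113] d [-0.0096  0.1115  0.0052] along,lat 0.11155565679611978 0.008419647633661867
edge from tipmid along,lat 0.03267703800579929 -0.0052700381381626344
```

Run:
```python
from h import *
np.set_printoptions(linewidth=250)
im=cv2.imread('pics/t6_full.png')[:,:,1]
print('     ',np.arange(352,386))
for r in range(184,204):print(r,im[r,352:386])
t=np.array([.6761,-.2069,.1113]);y=np.array([-.161,.987,0]);x=np.array([.987,.161,0])
for k in(20,40,58):
  for s in(1,-1):
    g=.0015+k*1e-3*np.tan(.21)*.9
    print(k,s,proj('top',[t+y*(.0465+k*1e-3)+s*g*x+[0,0,z] for z in(-.0166,.0134)]).round(1).tolist())
```

```text
[352 353 354 355 356 357 358 359 360 361 362 363 364 365 366 367 368 369 370 371 372 373 374 375 376 377 378 379 380 381 382 383 384 385]
184 [109 110 108 110 110 109 109 110 110 110 110 110 110 110 109 110 111 112 110 110 110 110 111 109 110 109 110 108 108 109 109 109 108 108]
185 [110 108 109 108 109 107 109 108 109 109 109 109 107 108 108 110 110 109 109 109 109 108 109 108 107 109 107 105 107 116 117 117 116 117]
186 [116 118 108 107 108 109 107 108 108 108 107 109 105 107 115 108 108 108 106 106 109 107 108 108 106 107 108 106 107 127 128 128 129 126]
187 [114 130 110 110 109 109 108 110 110 110 111 111 110 123 150 143 134 133 125 117 115 109 108 107 108 110 108 107 110 125 124 123 124 128]
188 [ 83 115  95  94  95  95  94 109 110 109 110 109 110 135 174 172 167 168 160 149 150 140 142 132 134 124 116 117 110 110 110 110 108 151]
189 [ 75  76  61  63  63  64  62  93  93  92  94  93  94 136 147 148 158 160 161 161 166 172 172 169 168 159 149 149 120 118 116 116 111 168]
190 [ 63  62  62  63  63  63  63  63  64  63  63  63  63 121 104 102 106 117 124 127 136 146 145 156 160 161 1
[... 1408 characters left out ...]
80 171 100  95  95 130 165 156 156 151 154]
201 [157 110  79 101 100 101 100 102 101  80  80  81  79 108 128 169 169 165 160 144 180 126 126 115  96  92  89  90 168 158 159 158 157 156]
202 [154  98  81 129 128 128 128 127 128 102 102 101 102  80 124 145 144 135 127 118 118 112 112  86  84  79  80  97 173 163 161 162 159 159]
203 [153  93  82 128 128 127 128 128 126 126 126 128 128 100 108 128 127 127 126 113 113 101  80  79  80  81  79 145 159 161 161 161 162 161]
20 1 [[381.7, 195.7], [382.9, 192.5]]
20 -1 [[382.4, 199.4], [383.6, 196.3]]
40 1 [[374.2, 195.4], [375.2, 192.2]]
40 -1 [[375.3, 201.9], [376.3, 198.8]]
58 1 [[367.4, 195.2], [368.3, 192.0]]
58 -1 [[368.9, 204.1], [369.8, 201.1]]
```

carry_out --increments '[[255, [0, 0, 0], -2.5], [255, [0, 0, 0], -2.5], [255, [0, 6, 0], 0], [255, [5, 6, 0], 0], [255, [5, 0, 0], 0], [255, [0, 0, 0], 0], [255, [0, 0, 0], 0], [255, [0, 0, 0], 0]]'

```text
time: 17.85
tool_pos: [0.6862, -0.1938, 0.1114]
ee_rot: [-3.142, 0.0, 1.82]
wrist_force: [-0.1, -0.4, -1.5]
width: 0.0322
finger_force: 28.7
```

Run:
```python
from h import *
np.set_printoptions(linewidth=250)
b=robot.snapshot('top');cv2.imwrite('pics/t7_full.png',b);im=b[:,:,1]
o=robot.get_obs();print(o['tool_pos'],o['ee_rot'],o['width'])
print('     ',np.arange(350,384))
for r in range(184,206):print(r,im[r,350:384])
```

```text
[ 0.68619856 -0.19394763  0.11143017] [-3.14152769e+00  2.53999890e-05  1.81984708e+00] 0.03225396544287703
      [350 351 352 353 354 355 356 357 358 359 360 361 362 363 364 365 366 367 368 369 370 371 372 373 374 375 376 377 378 379 380 381 382 383]
184 [ 61  63 110 111 109 108 109 108 109 110 110 112 110 110 111 110 111 111 109 110 112 111 110 111 112 111 111 110 110 108 167 153 152 154]
185 [ 70  62 109 109 108 107 108 110 109 108 108 108 108 109 109 110 109 108 109 110 109 108 109 108 110 107 108 108 108 134 155 153 152 152]
186 [ 80  63 108 108 106 109 108 109 107 108 115 123 115 114 115 115 108 108 109 107 107 107 107 107 108 107 109 108 110 156 151 153 151 153]
187 [ 81  62  94 109 109 109 110 108 109 110 132 159 150 149 150 150 143 142 141 141 133 132 132 131 132 125 113 113 126 160 152 153 152 153]
188 [ 76  62  62  96  95  95  95  96  94 110 132 162 166 168 166 173 173 173 172 172 169 167 166 167 168 159 148 125 152 153 152 153 153 153]
189 [ 62  62  61  63  62  63  62  63  62  94 111 124 130 134 138 148 148 147 147 147 156 156 156 162 161 160 162 135 167 153 153 154 152 1
[... 1575 characters left out ...]
156 156 110  79 102 102 102 101 101 103 105 117 169 162 144 143 127 119 115 105  95  79 165 169 158 159 160 159 160 162 119  67  73]
202 [156 156 157 100  80 129 127 128 128 127 127 100  97 144 128 119 120 113  94  89  81  81  86 201 156 156 157 158 157 161 164  86  70  71]
203 [155 154 155  94  83 128 127 128 128 127 127 127 113 129 126 114 114 102 102 100  99 101 118 160 152 153 155 156 155 156 145  72  70  70]
204 [155 154 142  81  83 126 127 126 128 127 126 126 128 129 125 125 125 125 126 125 124 125 155 149 149 151 150 154 154 159 107  68  69  70]
205 [147 128 103  80  82 127 127 128 128 128 127 129 128 129 125 125 127 124 125 126 124 126 161 147 148 147 149 149 152 151  76  63  62  68]
```

carry_out --increments '[[255, [5, -2, 0], 0], [255, [7, 0, 0], 0], [255, [7, 0, 0], 0], [255, [7, 0, 0], 0], [255, [6, 0, 0], 0], [255, [5, 0, 0], 0], [255, [3, 0, 0], 0], [255, [0, 0, 0], 0]]'

```text
time: 18.7
tool_pos: [0.6745, -0.1551, 0.1115]
ee_rot: [3.141, -0.0, 1.821]
wrist_force: [0.0, -0.3, -1.1]
width: 0.0325
finger_force: 28.7
```

carry_out --increments '[[255, [0, 0, 0], 0], [255, [0, 0, 0], 0], [255, [0, 0, 0], 0], [255, [0, 0, 0], 0]]'

```text
time: 19.1
tool_pos: [0.6745, -0.1558, 0.1114]
ee_rot: [3.142, -0.0, 1.82]
wrist_force: [-0.0, -0.4, -2.0]
width: 0.0323
finger_force: 28.7
```

Run:
```python
from h import *
np.set_printoptions(linewidth=250)
b=robot.snapshot('top');a=robot.snapshot('scene');cv2.imwrite('pics/t8_full.png',b);cv2.imwrite('pics/s8_full.png',a);im=b[:,:,1]
o=robot.get_obs();print(o['tool_pos'],o['ee_rot'],o['width'],o['wrist_force'])
print('     ',np.arange(338,372))
for r in range(184,206):print(r,im[r,338:372])
s=a[:,:,1];print('scene',np.arange(296,326))
for r in range(276,312):print(r,s[r,296:326])
```

```text
[ 0.67448713 -0.15577956  0.11142765] [ 3.14153356e+00 -4.75435373e-05  1.81980474e+00] 0.032454932051468405 [ 0.1192337   0.70721077 -1.1139083 ]
      [338 339 340 341 342 343 344 345 346 347 348 349 350 351 352 353 354 355 356 357 358 359 360 361 362 363 364 365 366 367 368 369 370 371]
184 [109 111 114  96  97 109 106 108 109  60  62  63  64  64 108 109 107 108 109 110 111 109 111 110 109 111 103 160 148 151 151 152 152 151]
185 [ 64  61  76  64  64  92  94  93  94  62  62  62  62  60 110 109 108 108 109 109 109 109 110 108 110 109 110 172 151 152 150 151 151 150]
186 [ 63  65  83  99 105 135 167 168 130  66  61  61  62  63 108 107 107 107 109 108 107 107 107 108 109 108 140 159 152 151 151 151 151 154]
187 [190 192 176 185 190 214 232 230 177  75  58  64  61  61  93 110 108 110 107 109 110 109 109 109 109 100 160 149 150 150 151 151 150 152]
188 [243 243 227 222 221 219 210 200 151  80  54  60  62  62  63  93  95  95  95  94  95 109 109 109 110  99 169 151 151 151 151 150 151 139]
189 [209 200 187 171 159 149 140 124 114  68  55  62  63  63  62  63  63  62  63  62  61  94  95  9
[... 6278 characters left out ...]
0 116 111 116 124 129 132 132 133 131 134 135 130 130 129 130 132 127]
307 [ 93 102  92  77  66  67  74  99 125 129 106  99 106 116 124 129 134 133 136 133 132 132 134 135 133 132 133 130 132 134]
308 [ 86  96  84  69  67  78 112 149 159 134 111 113 125 130 135 132 132 132 130 134 131 135 133 130 129 132 128 131 132 131]
309 [ 71  72  69  75  98 130 161 178 169 141 130 130 130 136 132 133 134 132 136 131 134 133 130 131 133 130 130 134 129 133]
310 [ 61  71  87 109 143 176 188 182 154 134 131 134 134 133 133 135 133 133 130 134 132 133 131 133 130 132 133 131 132 135]
311 [ 81 110 139 154 167 182 188 163 123 116 129 130 133 133 130 135 133 132 133 131 129 131 132 133 133 135 133 132 132 130]
```

The top view puts the edge at about (353.7,197.7), with the jaw midline at row 197.5 there, so it is centred and about 16 mm inside the tips. I'll go 6 mm deeper, settle and check.

carry_out --increments '[[255, [3, 0, 0], 0], [255, [3, 0.5, 0], 0], [255, [0, 0, 0], 0], [255, [0, 0, 0], 0], [255, [0, 0, 0], 0], [255, [0, 0, 0], 0], [255, [0, 0, 0], 0], [255, [0, 0, 0], 0]]'

```text
time: 20.0
tool_pos: [0.6735, -0.1497, 0.1114]
ee_rot: [3.142, -0.0, 1.82]
wrist_force: [1.3, 0.2, -1.9]
width: 0.0325
finger_force: 28.7
```

Run:
```python
from h import *
np.set_printoptions(linewidth=250)
b=robot.snapshot('top');cv2.imwrite('pics/t9_full.png',b);im=b[:,:,1]
o=robot.get_obs();print(o['tool_pos'],o['ee_rot'],o['width'],o['wrist_force'],abs(o['qvel']).max(),o['time'])
print('     ',np.arange(338,366))
for r in range(190,208):print(r,im[r,338:366])
old=cv2.imread('pics/t6_full.png')[:,:,1].astype(int);print('panel face diff',np.abs(old-im)[193:200,330:340].mean(),old[184:204,300:310:3].T,im[184:204,300:310:3].T)
```

```text
[ 0.67347803 -0.14971635  0.11145221] [ 3.14153149e+00 -7.10183826e-05  1.81993007e+00] 0.03293416737045687 [ 0.27287158 -0.17201836 -0.66962527] 0.0018454302467053648 20.05
      [338 339 340 341 342 343 344 345 346 347 348 349 350 351 352 353 354 355 356 357 358 359 360 361 362 363 364 365]
190 [136 115 104  88  75  74  92  89 100  70  61  63  63  63  62  63  63  61  62  63  61  61  98 159 150 151 150 150]
191 [ 90  64  62  61  63  86  95  98  99 137 157 109 108  89  92  91  91  76  75  75  75  65 129 152 151 151 151 150]
192 [110  63  64  64  63 107 122  99 114 212 226 162 161 146 145 146 169 134 134 134 134 116 153 150 150 150 151 151]
193 [139  70  66  63  62 106 150  98 126 210 222 201 207 230 242 242 226 167 167 166 171 156 162 151 151 150 151 150]
194 [174  81  65  65  74 132 140 100 117 181 208 223 229 252 253 253 224 138 138 138 147 150 150 151 150 151 151 151]
195 [205  99 194 115 123 152 129 100 139 204 199 196 196 238 219 219 173 109 109 114 109 158 150 153 151 151 150 150]
196 [232 130 234 178 149 125 116 117 154 161 144 131 140 153 154 156 114  80  79  86  90 165 152 1
[... 1318 characters left out ...]
panel face diff 1.5714285714285714 [[109 112 111 111 107 109 111 110 107 148 242 251 167 149 150 129 110 151 231 233]
 [109 110 111 110 109 109 110 109 128 216 247 228 154 118 118 118 132 120  99 104]
 [109 109 112 109 110 109 108 108 198 249 243 188 110 109 108 110 152 185 148 119]
 [247 245 242 245 247 248 247 243 241 247 228 146 109 113 111 110 205 242 178 121]] [[108 109 112 110 110 111 109 108 109 147 235 245 163 149 149 129 110 152 231 233]
 [109 110 112 109 111 110 109 108 127 193 225 178 115 101  99  99 100  99 100 105]
 [109 111 111 110 110 110 109 109 183 236 215 150 105 109 108 110 153 184 147 120]
 [223 220 212 222 228 232 234 234 231 226 182 116 111 114 112 112 205 241 178 121]]
```

```bash
python3 -c "
from bench import robot
print(robot.close_job())"
```

```text
the job is handed in; nothing more can be done
None
```

I handed the job in at about 20 s. The panel hangs still in both hooks, and the open clip is held around its −y edge, about 20 mm inside the jaw tips and centred to within about 1 mm in the top view. The hand-in gave no verdict back.

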